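# Build and lock the spacer stack on the spring arbor

## Task

Make up the spacer stack on the spring arbor: thread the wide spacer ring down its post first, then the narrow spacer ring on top of it, both fully home. Then put the locking collar on with its slots over the cross pin, press it down against the spring, turn it well past the stop ridges (about 70 degrees, either way) and let go, so that the spring holds it locked up under the pin. Leave the other things on the bench where they are.

Things in the scene. Friction and masses are not known exactly. Their poses are not given: they have to be found in the camera images.
- arbor: Spring arbor, fixed: aluminium base plate 110 (x) x 90 (y) x 8 mm with an upright steel post in its middle. The post is 39 mm thick up to 53 mm above the bench, tapers to 32 mm at 59 mm, then goes on as a neck 23 mm thick to its tip at 95 mm. A horizontal cross pin goes through the neck along the arbor's x axis. Origin: centre of the base's underside, on the post's axis; z up.
- pin_mid (a point): Middle of the arbor's cross pin, on the post's axis, 84 mm above the bench. The pin lies along x, 7 mm thick and 37 mm long, so its underside is 80.5 mm above the bench.
- spring_plate (a joint): Travel (m) of the sprung plate, a steel ring 72 mm across round the post's foot, on which the stack stands. 0 = up (its top 25 mm above the bench), grows when pressed down, at most 0.011. The spring pushes up with 8 N at 0 and 13.5 N at 0.011; the stack's weight does not move it. Under the full stack: 0.005 when the collar is locked, over 0.0085 needed to turn it.
- wide_ring: Wide spacer ring, plain steel, lying flat: outside diameter 68 mm, bore 42 mm, 20 mm high. Origin: centre of its underside; z up along the bore. Belongs at the bottom, on the sprung plate.
- narrow_ring: Narrow spacer ring, plain aluminium, lying flat: outside diameter 58 mm, bore 42 mm, 18 mm high. Origin: centre of its underside; z up along the bore. Belongs on top of the wide ring.
- collar: Locking collar, dark steel, right way up: plate 76 (x) x 62 (y) x 8 mm with round ears along x (110 mm over them), under a hub 56 (x) x 48 (y) mm, 8 to 22.5 mm above the underside; grip its flat y sides, 48 mm, fingertips above the plate. Origin: centre of the underside, z up. On both rings its underside is 63 mm above the bench, turns under the pin below 54.5 mm, locks at 58 mm (lowest 52).
- hub_top (a point): Centre of the collar's hub face, 22.5 mm above its underside. Bore 25.6 mm (42 in the plate); two slots 11 mm wide along the collar's x, out to 20.5 mm from the axis, pass the pin when collar x and arbor x are parallel, either way round. Beside the slots stand four ridges 3.5 mm high; turned 55 to 125 degrees from there, past the ridges, the hub face rises against the pin and is locked.
- vial: Bystander: small white bottle with a red tip, 31 mm across, 94 mm high. Origin: centre of its underside.
- grease_tin: Bystander: flat round tin, 54 mm across, 24 mm high. Origin: centre of its underside.
- hex_key: Bystander: L-shaped hex key 132 x 32 x 6 mm lying on the bench. Origin: the middle of its outline, on the underside.
Not all that is in view belongs to the job. What is shaped like the narrow_ring but yellow is not meant.

How it is judged:
On the way, in this order (a step that is already met when the one before it is completed fails the run):
1. the wide ring is home on the sprung plate (z of wide_ring in the frame of arbor between 0.013 and 0.028 m and horizontal distance between wide_ring and arbor below 0.004 m and angle between wide_ring's own z axis and vertical below 0.08 rad and contact force between the fingers and wide_ring below 0.05 N), for 0.2 s.
2. the narrow ring is home on the wide ring (z of wide_ring in the frame of arbor between 0.013 and 0.028 m and horizontal distance between each of wide_ring, narrow_ring and arbor below 0.004 m and angle between each of wide_ring, narrow_ring's own z axis and vertical below 0.08 rad and z of narrow_ring in the frame of arbor between 0.033 and 0.048 m and contact force between the fingers and narrow_ring below 0.05 N), for 0.2 s.
3. the collar is locked under the pin (z of collar in the frame of arbor between 0.0555 and 0.0605 m and horizontal distance between collar and arbor below 0.004 m and angle between collar's own z axis and vertical below 0.08 rad and angle between the x axis of collar and the x axis of arbor, either way round above 0.9 rad and value of joint spring_plate between 0.003 and 0.0068 m), for 0.2 s.
At the end, for the whole second after the job is handed in: Wide ring, narrow ring and collar on the post in that order, undersides 20, 40 and 58 mm above the bench within 2.5 mm, level within 0.08 rad, within 4 mm of the axis, at rest; collar turned over 0.9 rad from the pin, sprung plate held 3 to 6.8 mm down (all of step 3 and z of wide_ring in the frame of arbor between 0.0175 and 0.0225 m and horizontal distance between each of wide_ring, narrow_ring and arbor below 0.004 m and angle between each of wide_ring, narrow_ring's own z axis and vertical below 0.08 rad and z of narrow_ring in the frame of arbor between 0.0375 and 0.0425 m and linear speed of each of wide_ring, narrow_ring, collar below 0.02 m/s); the robot touches nothing.
It fails at once if the small bottle is pushed more than 30 mm (distance of vial from where it was at the start of the episode above 0.03 m).
It fails at once if the flat tin is pushed more than 30 mm (distance of grease_tin from where it was at the start of the episode above 0.03 m).
It fails at once if the hex key is pushed more than 30 mm (distance of hex_key from where it was at the start of the episode above 0.03 m).
It also fails if it takes over 70 s, if anything falls off the work surface, if the arm or the gripper's body presses on something with over 40 N, if the wrist force passes 120 N, or if a joint passes its speed limit or range.

## Robot

A 6-joint arm with a two-finger parallel gripper is mounted at the origin on a cart in front of the work surface, level with it; the furniture and walls round the work are solid. World frame = base frame: x ahead of the robot, y to its left, z up, the work surface at z = 0. Lengths are in m, angles in rad, forces in N, time in s.
With the tool pointing down it reaches from about 0.3 to 0.875 m from the base axis. Payload 6.4 kg.
Tool frame: the origin (TCP) lies at the very end of the fingers, on their centre line; the grasp point (between the pads) lies 19 mm behind it; z points along the fingers, y is the direction in which the jaws open and shut (so a half turn about z gives the same grasp; the last joint's range is limited). The gripper opens to 88 mm and grips with 3 to 60 N. Pads are 18 mm wide; open, the fingers measure 123 mm over their backs; the gripper's body (75 mm by 187 mm) begins 45 mm behind the grasp point.
Start: joints at [1.026, 0.181, 1.607, -0, 1.354, -0.206], TCP at [0.191, 0.542, 0.239] pointing down, gripper open.
Joint ranges: [-2.99, 2.99], [-0.89, 2.07], [0.3, 2.58], [-1.14, 4.28], [0, 2.63], [-3.12, 3.12]. Speed limits (rad/s): [2.57, 2.57, 3.01, 3.14, 3.14, 3.14].

## Interface

Orientations are given as a rotation vector (axis times angle).
In Python, from workcell import arm gives the robot as it stands. The module is installed in compiled form; this text tells all that it offers.
- The arm moves only by the tool play_rows, never from a script. Its argument "increments" is a list of rows, each an object with "translation": the shift along the tool's x, y, z in cm, a list of three; "rotation": the turn, a rotation vector about the tool's x, y, z in degrees, a list of three; "hand": the finger opening in cm, from 0 to 8.81. In form: [{"translation": [tx, ty, tz], "rotation": [ax, ay, az], "hand": hand}, ...]. A call has 1 to 10 rows; each row shifts and turns the pose as measured when the row begins, along the tool's axes as they then stand; what a row does not reach is not made up. A row lasts 1/10 s, in which the tool goes at most 50 mm and 8.59 degrees, less where a joint would pass 70% of its speed; a pose out of reach is approached as far as the arm can. A call with a gripper value outside its range is refused whole. The fingers move at their own pace and stop on an object; "grip_force" is the grip in N (left out, the last holds). Time passes only in rows, so rows that do not move let the fingers close. It gives the time, the measured TCP pose, the force and the opening at its end, in the units of the state.
- arm.get_obs(): the state, without advancing time (a new reading comes with each control period).
- arm.get_image(name): name is "scene" or "top"; returns the picture (480x640x3 uint8, blue, green, red); there is no depth.
- arm.camera_model(name): a dict with "mtx" (3x3 intrinsics, pixels), "k1" (the pictures are not rectified: a ray, as slopes to the right and down, at radius r is drawn at 1 + k1 r^2 times it, then the intrinsics apply), "R" (3x3) and "t" (3): a world point X has camera coordinates R X + t. Camera axes: x right, y down, z forward; pixel columns grow to the right and rows downward; lengths in m; the calibration is good to about 2 mm. A picture is of the moment at which its call begins. camera_model takes no time and is no camera call.
- arm.close_job(): hands the job in, once; it reports no verdict.
The state is a dict: "time_s": time; "q": joint angles; "joint_vel": joint speeds; "tau": joint torques, N m; "ee_pos": TCP position; "orientation": TCP orientation; "ft_force": force on the tool from outside, world axes, zero at the start; "wrist_torque": the same for the moment, N m; "gripper_width": finger opening in m.
Only numpy, scipy, OpenCV 4.12 (cv2) and the standard library are available. Lean on these libraries where they do the work, as an engineer would, in place of code of your own. Each camera call takes 0.05 s, during which the arm holds its last target. There are 200 camera calls.

## Working session

There is one attempt and no reset: what is moved stays moved. The work goes in short steps, Python scripts to look and compute and a tool call to move; the robot and the scene stay as the last step left them, time stands still between calls to the robot, and variables do not carry over. Pictures are saved under pics/ and viewed, about 8 in all and at most 12, crops included, and the job is handed in when it is done.

Besides the shell and the picture viewer there is one more tool, called after "Emit:" as name(argument=value, ...), one argument or row to a line, values as JSON. play_rows: Moves the arm, as the interface text tells. Its arguments: {"type":"object","properties":{"increments":{"type":"array"},"grip_force":{"type":"number"}},"required":["increments"]}

```bash
mkdir -p pics
cat > h.py <<'E'
import numpy as np, cv2
from workcell import arm
def proj(P,name):
    c=arm.camera_model(name);p=np.array(c["R"])@np.array(P,float)+np.array(c["t"]);s=p[:2]/p[2]
    s=s*(1+c["k1"]*(s@s));m=np.array(c["mtx"]);return m[:2,:2]@s+m[:2,2]
def unproj(uv,z,name):
    from scipy.optimize import fsolve
    return fsolve(lambda a:proj([a[0],a[1],z],name)-np.array(uv,float),[0.5,0.1])
E
python3 - <<'E'
from h import *
o=arm.get_obs();print({k:np.round(v,3) for k,v in o.items()})
for n in("scene","top"):
    cv2.imwrite(f"pics/{n}0.png",arm.get_image(n)); c=arm.camera_model(n)
    R=np.array(c["R"]);print(n,"centre",-R.T@np.array(c["t"]),R.round(3).tolist(),c["k1"],c["mtx"])
E
```

```text
{'time_s': np.float64(0.0), 'q': array([ 1.026,  0.182,  1.608,  0.   ,  1.354, -0.206]), 'joint_vel': array([-0.   ,  0.   ,  0.002,  0.   , -0.   , -0.002]), 'tau': array([-0.0000e+00, -4.3386e+01, -3.4186e+01,  7.0000e-02,  3.8000e-02,
       -0.0000e+00]), 'ee_pos': array([0.191, 0.542, 0.238]), 'orientation': array([-5.300e-01, -3.096e+00,  3.000e-03]), 'ft_force': array([-0.312, -0.205,  0.888]), 'wrist_torque': array([ 0.042, -0.03 ,  0.05 ]), 'gripper_width': np.float64(0.088)}
scene centre [ 1.14180108 -0.09699122  0.90043272] [[-0.12, 0.993, 0.013], [0.83, 0.108, -0.547], [-0.545, -0.055, -0.837]] -0.1739444787689595 [[571.59727892   0.         318.52438192]
 [  0.         571.59727892 245.10948781]
 [  0.           0.           1.        ]]
top centre [ 0.47006786 -0.1714554   1.09105193] [[-0.002, -1.0, 0.013], [-0.99, 0.001, -0.141], [0.141, -0.013, -0.99]] 0.04772228627634102 [[536.94000783   0.         317.16016238]
 [  0.         536.94000783 240.0725887 ]
 [  0.           0.           1.        ]]
```

View pics/top0.png

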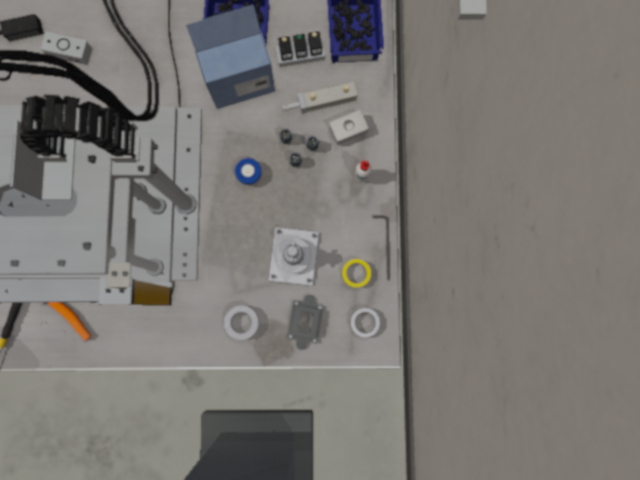

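View pics/scene0.png

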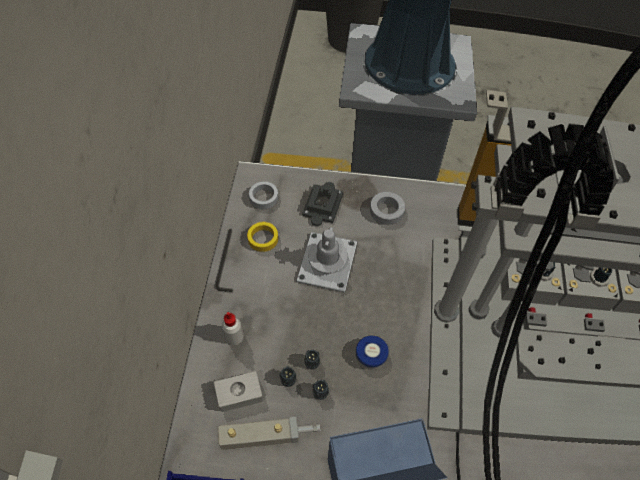

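Run:
```python
from h import *
a=cv2.imread("pics/top0.png")[215:350,215:390];cv2.imwrite("pics/top0c.png",cv2.resize(a,None,fx=4.5,fy=4.4,interpolation=cv2.INTER_CUBIC))
a=cv2.imread("pics/scene0.png")[170:300,210:415];cv2.imwrite("pics/sc0c.png",cv2.resize(a,None,fx=3.9,fy=3.9,interpolation=cv2.INTER_CUBIC))
for uv,z in [((200,108),0),((155,303),0),((155,303),.15),((155,303),.3),((117,275),.3),((400,370),0),((243,323),.02),((294,255),.09)]: print(uv,z,unproj(uv,z,"top").round(3))
for uv,z in [((445,312),0),((497,97),.2),((497,97),.3),((330,230),.095)]: print("s",uv,z,unproj(uv,z,"scene").round(3))
```

```text
(200, 108) 0 [0.907 0.061]
(155, 303) 0 [0.498 0.139]
(155, 303) 0.15 [0.494 0.097]
(155, 303) 0.3 [0.49  0.054]
(117, 275) 0.3 [0.531 0.11 ]
(400, 370) 0 [ 0.365 -0.349]
(243, 323) 0.02 [ 0.458 -0.039]
(294, 255) 0.09 [ 0.584 -0.141]
s (445, 312) 0 [0.667 0.083]
s (497, 97) 0.2 [0.32  0.143]
s (497, 97) 0.3 [0.437 0.109]
s (330, 230) 0.095 [ 0.584 -0.134]
```

View pics/top0c.png

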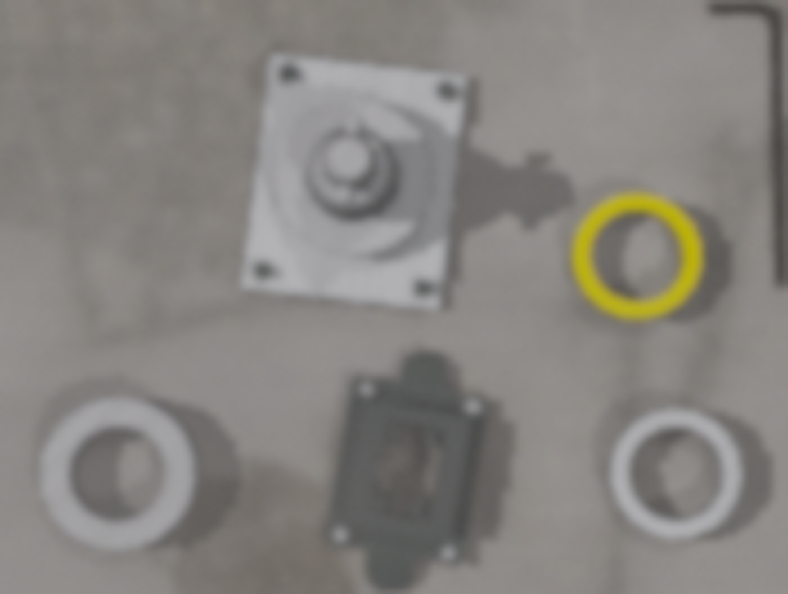

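View pics/sc0c.png

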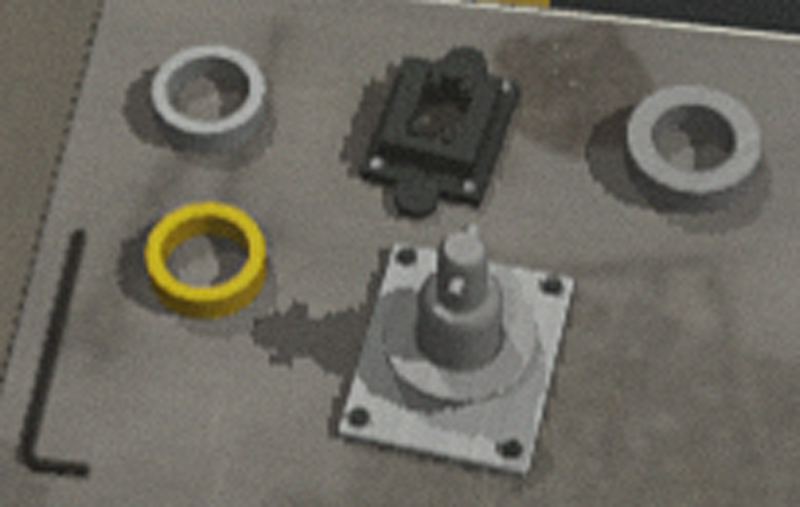

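```bash
cat >> h.py <<'E'
def tp(x,y):return ((x+.5)/4.5-.5+215,(y+.5)/4.4-.5+215)
def sc(x,y):return ((x+.5)/3.9-.5+210,(y+.5)/3.9-.5+170)
E
python3 - <<'E'
from h import *
def P(L,z,f,n): return np.array([unproj(f(*q),z,n) for q in L])
def ang(v): return np.degrees(np.arctan2(v[1],v[0])).round(2)
for n,f,C,W,N,T in [("top",tp,[(272,55),(468,78),(443,307),(243,290)],(118,473),(677,473),(348,158)),
                  ("scene",sc,[(527,472),(340,434),(397,243),(573,285)],(694,139),(209,92),(464,245))]:
    c=P(C,.008,f,n);print(n,"arbor",c.mean(0).round(4),np.linalg.norm(c-np.roll(c,-1,0),axis=1).round(3),"xang",ang(c[0]-c[3]+c[1]-c[2]))
    print(" tip",P([T],.095,f,n).round(4),"wide",P([W],.02,f,n).round(4),"narrow",P([N],.018,f,n).round(4))
d=P([(367,388),(473,405),(448,552),(340,535)],.009,tp,"top");print("collar top",d.mean(0).round(4),ang(d[0]+d[1]-d[2]-d[3]),np.linalg.norm(d-np.roll(d,-1,0),axis=1).round(3))
d=P([(506,87),(469,187),(376,163)],.009,sc,"scene");print("collar sc",((d[0]+d[2])/2).round(4),ang(d[1]-d[0]))
h=P([(377,415),(448,424),(436,522),(365,513)],.0225,tp,"top");
print("vial",unproj((363,168),.08,"top"),"key",unproj((388,278),0,"top"),"yellow",unproj((357,273),.018,"top"))
E
```

```text
top arbor [ 0.5916 -0.1382] [0.09  0.107 0.09  0.11 ] xang -6.23
 tip [[ 0.5919 -0.1372]] wide [[ 0.4596 -0.035 ]] narrow [[ 0.4588 -0.2796]]
scene arbor [ 0.593  -0.1356] [0.088 0.11  0.088 0.105] xang -6.58
 tip [[ 0.5896 -0.1363]] wide [[ 0.4598 -0.0335]] narrow [[ 0.4603 -0.2778]]
collar top [ 0.4605 -0.161 ] -9.88 [0.048 0.066 0.048 0.067]
collar sc [ 0.4589 -0.1597] -10.32
vial [ 0.75485071 -0.27375852] key [ 0.54715413 -0.32946245] yellow [ 0.55593438 -0.26497407]
```

Emit:
play_rows(
  increments=[
    {"translation": [-2.5,-3.4,-0.2],"rotation": [0,0,0],"hand": 8.8},
    {"translation": [-2.5,-3.4,-0.2],"rotation": [0,0,0],"hand": 8.8},
    {"translation": [-2.5,-3.4,-0.2],"rotation": [0,0,0],"hand": 8.8},
    {"translation": [-2.5,-3.4,-0.2],"rotation": [0,0,0],"hand": 8.8},
    {"translation": [-2.5,-3.4,-0.2],"rotation": [0,0,0],"hand": 8.8},
    {"translation": [-2.5,-3.4,-0.2],"rotation": [0,0,0],"hand": 8.8},
    {"translation": [-2.5,-3.4,-0.2],"rotation": [0,0,0],"hand": 8.8},
    {"translation": [-2.5,-3.4,-0.2],"rotation": [0,0,0],"hand": 8.8},
    {"translation": [-2.5,-3.4,-0.2],"rotation": [0,0,0],"hand": 8.8},
    {"translation": [-2.5,-3.4,-0.2],"rotation": [0,0,0],"hand": 8.8},
  ],
)

```text
time_s: 1.1
ee_pos: [0.3138, 0.127, 0.2547]
orientation: [-0.511, -3.097, 0.01]
ft_force: [1.2, 0.6, -0.1]
gripper_width: 0.088
```

Emit:
play_rows(
  increments=[
    {"translation": [0,0,0],"rotation": [0,0,7.9],"hand": 8.8},
    {"translation": [0,0,0],"rotation": [0,0,7.9],"hand": 8.8},
    {"translation": [0,0,0],"rotation": [0,0,7.9],"hand": 8.8},
    {"translation": [0,0,0],"rotation": [0,0,7.9],"hand": 8.8},
    {"translation": [0,0,0],"rotation": [0,0,7.9],"hand": 8.8},
    {"translation": [0,0,0],"rotation": [0,0,7.9],"hand": 8.8},
    {"translation": [0,0,0],"rotation": [0,0,7.9],"hand": 8.8},
    {"translation": [0,0,0],"rotation": [0,0,7.9],"hand": 8.8},
    {"translation": [0,0,0],"rotation": [0,0,7.9],"hand": 8.8},
    {"translation": [0,0,0],"rotation": [0,0,0],"hand": 8.8},
  ],
)

```text
time_s: 2.1
ee_pos: [0.3139, 0.1193, 0.2526]
orientation: [2.288, 2.152, -0.015]
ft_force: [0.2, -0.2, -0.4]
gripper_width: 0.0879
```

```bash
cat >> h.py <<'E'
from scipy.spatial.transform import Rotation as Ro
def go(x,y,z,yaw):
    "tool-frame cm shift and turn (deg) still to go; yaw = world angle of jaw axis"
    o=arm.get_obs();R=Ro.from_rotvec(o["orientation"]);p=o["ee_pos"]
    c,s=np.cos(np.radians(yaw)),np.sin(np.radians(yaw))
    T=Ro.from_matrix(np.array([[-s,c,0],[c,s,0],[0,0,-1.]]))
    print("shift",(R.inv().apply(np.array([x,y,z])-p)*100).round(2),"turn",np.degrees((R.inv()*T).as_rotvec()).round(2),"F",np.round(o["ft_force"],1),"w",o["gripper_width"].round(4))
E
python3 -c "
from h import *
go(.4597,-.0343,.1,0)"
```

```text
Traceback (most recent call last):
  File "h.py", line 17, in go
    print("shift",(R.inv().apply(np.array([x,y,z])-p)*100).round(2),"turn",np.degrees((R.inv()*T).as_rotvec()).round(2),"F",np.round(o["ft_force"],1),"w",o["gripper_width"].round(4))
                                                                                                                                                          ^^^^^^^^^^^^^^^^^^^^^^^^
AttributeError: 'float' object has no attribute 'round'
```

Emit:
play_rows(
  increments=[
    {"translation": [-3.2,2.7,0],"rotation": [0,0,-3],"hand": 8.8},
    {"translation": [-3,2.9,0],"rotation": [0,0,0],"hand": 8.8},
    {"translation": [-3,2.9,0],"rotation": [0,0,0],"hand": 8.8},
    {"translation": [-3,2.9,3],"rotation": [0,0,0],"hand": 8.8},
    {"translation": [-3,2.9,3],"rotation": [0,0,0],"hand": 8.8},
    {"translation": [0,0,3],"rotation": [0,0,0],"hand": 8.8},
    {"translation": [0,0,3],"rotation": [0,0,0],"hand": 8.8},
    {"translation": [0,0,2],"rotation": [0,0,0],"hand": 8.8},
    {"translation": [0,0,0],"rotation": [0,0,0],"hand": 8.8},
  ],
)

```text
time_s: 3.0
ee_pos: [0.458, -0.0377, 0.1109]
orientation: [2.181, 2.257, -0.01]
ft_force: [-0.1, 0.1, -0.5]
gripper_width: 0.0882
```

```bash
sed -i 's/o\["gripper_width"\].round(4)/round(float(o["gripper_width"]),4)/' h.py && python3 -c "
from h import *
go(.4597,-.0343,.008,0);print(arm.get_obs()['ee_pos'])"
```

```text
shift [ 0.4   0.21 10.29] turn [-0.13  0.4   1.97] F [-0.1  0.1 -0.5] w 0.0882
[ 0.45801263 -0.03765603  0.11091978]
```

Emit:
play_rows(
  increments=[
    {"translation": [0.3,0.1,2.5],"rotation": [0,0,2],"hand": 8.8},
    {"translation": [0.1,0.1,2.5],"rotation": [0,0,0],"hand": 8.8},
    {"translation": [0,0,2.5],"rotation": [0,0,0],"hand": 8.8},
    {"translation": [0,0,1.5],"rotation": [0,0,0],"hand": 8.8},
    {"translation": [0,0,1.0],"rotation": [0,0,0],"hand": 8.8},
    {"translation": [0,0,0],"rotation": [0,0,0],"hand": 8.8},
  ],
)

```text
time_s: 3.6
ee_pos: [0.4645, -0.0351, 0.0134]
orientation: [2.198, 2.23, -0.005]
ft_force: [-0.2, -0.4, 0.3]
gripper_width: 0.0876
```

```bash
python3 -c "
from h import *
go(.4597,-.0343,.008,0)"
```

```text
shift [ 0.1  -0.48  0.53] turn [0.3  0.55 0.82] F [-0.2 -0.4  0.3] w 0.0876
```

Emit:
play_rows(
  increments=[
    {"translation": [0.1,-0.4,0.5],"rotation": [0,0,0.8],"hand": 8.8},
    {"translation": [0,0,0],"rotation": [0,0,0],"hand": 8.8},
    {"translation": [0,0,0],"rotation": [0,0,0],"hand": 6},
    {"translation": [0,0,0],"rotation": [0,0,0],"hand": 6},
    {"translation": [0,0,0],"rotation": [0,0,0],"hand": 6},
    {"translation": [0,0,0],"rotation": [0,0,0],"hand": 6},
    {"translation": [0,0,0],"rotation": [0,0,0],"hand": 6},
  ],
  grip_force=30,
)

```text
time_s: 4.3
ee_pos: [0.4627, -0.0348, 0.0117]
orientation: [2.209, 2.212, -0.001]
ft_force: [-0.7, -0.3, -2.1]
gripper_width: 0.0662
```

```bash
python3 -c "
from h import *
go(.592,-.137,.13,0);print(arm.get_obs()['ee_pos'])"
```

```text
shift [-10.37  13.04 -11.58] turn [0.61 0.65 0.09] F [-0.7 -0.3 -2.1] w 0.0662
[ 0.46269517 -0.03481523  0.01165849]
```

Emit:
play_rows(
  increments=[
    {"translation": [0,0,-1],"rotation": [0,0,0],"hand": 6},
    {"translation": [0,0,-2.5],"rotation": [0,0,0],"hand": 6},
    {"translation": [0,0,-3.5],"rotation": [0,0,0],"hand": 6},
    {"translation": [0,0,-3.5],"rotation": [0,0,0],"hand": 6},
    {"translation": [-2,2,-3],"rotation": [0,0,0],"hand": 6},
    {"translation": [-2.5,3,0],"rotation": [0,0,0],"hand": 6},
    {"translation": [-2.5,3,0],"rotation": [0,0,0],"hand": 6},
    {"translation": [-2,3,0],"rotation": [0,0,0],"hand": 6},
    {"translation": [-1,1.5,0],"rotation": [0,0,0],"hand": 6},
    {"translation": [0,0,0],"rotation": [0,0,0],"hand": 6},
  ],
)

```text
time_s: 5.3
ee_pos: [0.5891, -0.1357, 0.16]
orientation: [2.206, 2.213, -0.001]
ft_force: [-0.9, 0.7, -0.9]
gripper_width: 0.0665
```

```bash
python3 -c "
from h import *
go(.592,-.137,.13,0);print(arm.get_obs()['ee_pos'])
a=arm.get_image('scene')[130:300,220:450];b=arm.get_image('top')[190:310,220:400]
a=cv2.resize(a,(690,510),interpolation=2);cv2.imwrite('pics/s1.png',a)
b=cv2.resize(b,(720,480),interpolation=2);cv2.imwrite('pics/t1.png',b)"
```

```text
shift [-0.1   0.25  3.01] turn [0.67 0.71 0.19] F [-0.9  0.7 -0.9] w 0.0665
[ 0.58912723 -0.13566404  0.16001123]
```

View pics/s1.png

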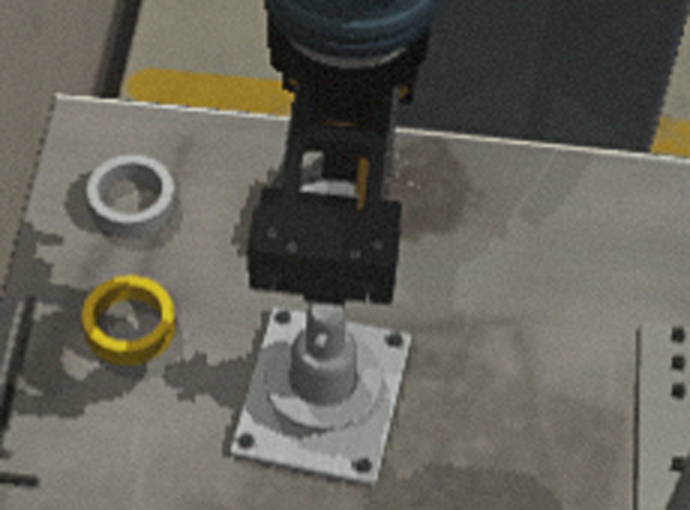

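Emit:
play_rows(
  increments=[
    {"translation": [-0.2,0.3,0],"rotation": [0.6,0.6,0],"hand": 6},
    {"translation": [0,0,0],"rotation": [0,0,0],"hand": 6},
    {"translation": [0,0,2],"rotation": [0,0,0],"hand": 6},
    {"translation": [0,0,2],"rotation": [0,0,0],"hand": 6},
    {"translation": [0,0,2],"rotation": [0,0,0],"hand": 6},
    {"translation": [0,0,1.5],"rotation": [0,0,0],"hand": 6},
    {"translation": [0,0,0],"rotation": [0,0,0],"hand": 6},
  ],
)

```text
time_s: 6.1
ee_pos: [0.5894, -0.1333, 0.0847]
orientation: [2.21, 2.227, 0.002]
ft_force: [4.0, -2.3, -4.1]
gripper_width: 0.0664
```

```bash
python3 -c "
from h import *
go(.592,-.137,.07,0);print(arm.get_obs()['ee_pos'])
a=arm.get_image('scene')[130:300,220:450]
cv2.imwrite('pics/s2.png',cv2.resize(a,(690,510),interpolation=2))
go(.592,-.137,.07,0)"
```

```text
shift [-0.37  0.25  1.48] turn [0.21 0.12 0.42] F [ 4.  -2.3 -4.1] w 0.0664
[ 0.58943442 -0.1333158   0.08473962]
shift [-0.36  0.23  1.55] turn [0.22 0.12 0.42] F [ 2.7 -2.4 -3.7] w 0.0662
```

Emit:
play_rows(
  increments=[
    {"translation": [-0.35,0.25,0],"rotation": [0,0,0.4],"hand": 6},
    {"translation": [0,0,0],"rotation": [0,0,0],"hand": 6},
    {"translation": [0,0,0.8],"rotation": [0,0,0],"hand": 6},
    {"translation": [0,0,0],"rotation": [0,0,0],"hand": 6},
  ],
)

```text
time_s: 6.55
ee_pos: [0.5912, -0.1361, 0.0769]
orientation: [2.22, 2.221, 0.001]
ft_force: [-0.5, -0.4, -1.4]
gripper_width: 0.0664
```

```bash
python3 -c "
from h import *
go(.592,-.137,.07,0);print(arm.get_obs()['ee_pos'])
a=arm.get_image('scene')[130:300,220:450]
cv2.imwrite('pics/s2.png',cv2.resize(a,(690,510),interpolation=2))
go(.592,-.137,.07,0)"
```

```text
shift [-0.09  0.08  0.69] turn [0.09 0.05 0.02] F [-0.5 -0.4 -1.4] w 0.0664
[ 0.59119769 -0.13610235  0.07687309]
shift [-0.07  0.03  0.75] turn [0.15 0.08 0.03] F [ 0.4 -0.6 -1. ] w 0.0663
```

Emit:
play_rows(
  increments=[
    {"translation": [-0.1,0.1,0.5],"rotation": [0,0,0],"hand": 6},
    {"translation": [0,0,0.4],"rotation": [0,0,0],"hand": 6},
    {"translation": [0,0,0.4],"rotation": [0,0,0],"hand": 6},
    {"translation": [0,0,0],"rotation": [0,0,0],"hand": 6},
  ],
)

```text
time_s: 7.0
ee_pos: [0.5927, -0.1372, 0.0634]
orientation: [2.219, 2.22, 0.001]
ft_force: [-0.2, 0.6, -1.5]
gripper_width: 0.0662
```

Emit:
play_rows(
  increments=[
    {"translation": [0,0,0.5],"rotation": [0,0,0],"hand": 6},
    {"translation": [0,0,0.5],"rotation": [0,0,0],"hand": 6},
    {"translation": [0,0,0.4],"rotation": [0,0,0],"hand": 6},
    {"translation": [0,0,0],"rotation": [0,0,0],"hand": 6},
  ],
)

```text
time_s: 7.4
ee_pos: [0.5925, -0.1371, 0.0479]
orientation: [2.219, 2.221, 0.001]
ft_force: [0.1, -0.2, -1.2]
gripper_width: 0.0665
```

Emit:
play_rows(
  increments=[
    {"translation": [0,0,0.4],"rotation": [0,0,0],"hand": 6},
    {"translation": [0,0,0.3],"rotation": [0,0,0],"hand": 6},
    {"translation": [0,0,0],"rotation": [0,0,0],"hand": 6},
    {"translation": [0,0,0],"rotation": [0,0,0],"hand": 8},
    {"translation": [0,0,0],"rotation": [0,0,0],"hand": 8.4},
    {"translation": [0,0,0],"rotation": [0,0,0],"hand": 8.4},
    {"translation": [0,0,0],"rotation": [0,0,0],"hand": 8.4},
  ],
)

```text
time_s: 8.1
ee_pos: [0.5937, -0.1376, 0.0416]
orientation: [2.218, 2.219, 0.002]
ft_force: [-0.5, 0.7, 0.6]
gripper_width: 0.0841
```

Raise, and look at the ring once the tool is clear, on the way to the narrow ring.

Emit:
play_rows(
  increments=[
    {"translation": [0,0,-2],"rotation": [0,0,0],"hand": 8.4},
    {"translation": [0,0,-3],"rotation": [0,0,0],"hand": 8.4},
    {"translation": [0,0,-3],"rotation": [0,0,0],"hand": 8.4},
    {"translation": [-1,-2,-2],"rotation": [0,0,0],"hand": 8.4},
    {"translation": [-3,-2.5,0],"rotation": [0,0,0],"hand": 8.4},
    {"translation": [-3,-2.5,0],"rotation": [0,0,0],"hand": 7.4},
    {"translation": [-3,-2.5,0],"rotation": [0,0,0],"hand": 7.4},
    {"translation": [-3,-2.5,0],"rotation": [0,0,0],"hand": 7.4},
    {"translation": [-1,-1,0],"rotation": [0,0,0],"hand": 7.4},
    {"translation": [0,0,0],"rotation": [0,0,0],"hand": 7.4},
  ],
)

```text
time_s: 9.1
ee_pos: [0.4611, -0.2829, 0.149]
orientation: [2.208, 2.217, 0.003]
ft_force: [0.2, -0.6, 0.4]
gripper_width: 0.0742
```

```bash
python3 -c "
from h import *
go(.461,-.2787,.008,0);print(arm.get_obs()['ee_pos'])
a=arm.get_image('scene')[130:300,220:450]
cv2.imwrite('pics/s2.png',cv2.resize(a,(690,510),interpolation=2))"
```

```text
shift [ 0.53 -0.16 14.1 ] turn [0.59 0.44 0.23] F [ 0.2 -0.6  0.4] w 0.0742
[ 0.46110948 -0.28289172  0.14904341]
```

View pics/s2.png

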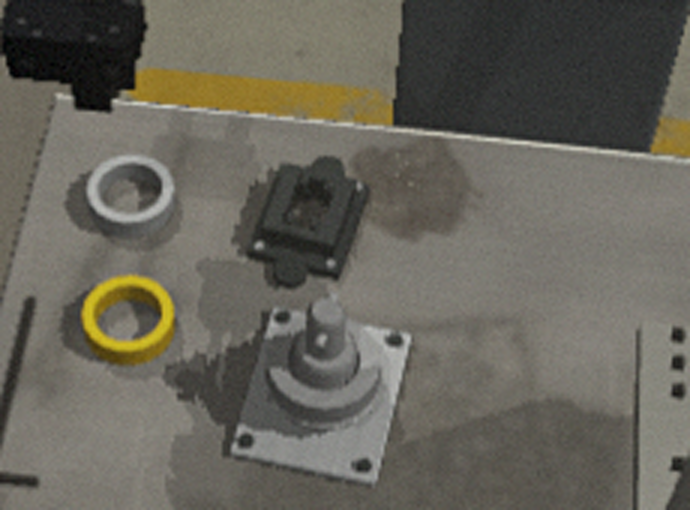

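Emit:
play_rows(
  increments=[
    {"translation": [0.4,-0.1,3],"rotation": [0.5,0.4,0],"hand": 7.4},
    {"translation": [0,0,3],"rotation": [0,0,0],"hand": 7.4},
    {"translation": [0,0,3],"rotation": [0,0,0],"hand": 7.4},
    {"translation": [0,0,2.5],"rotation": [0,0,0],"hand": 7.4},
    {"translation": [0,0,1],"rotation": [0,0,0],"hand": 7.4},
    {"translation": [0,0,0],"rotation": [0,0,0],"hand": 7.4},
  ],
)

```text
time_s: 9.75
ee_pos: [0.468, -0.2755, 0.0228]
orientation: [2.205, 2.226, 0.004]
ft_force: [0.5, 0.0, -0.0]
gripper_width: 0.0743
```

```bash
python3 -c "
from h import *
go(.4605,-.2787,.007,0);print(arm.get_obs()['ee_pos'])"
```

```text
shift [-0.31 -0.76  1.57] turn [0.46 0.23 0.57] F [ 0.5  0.  -0. ] w 0.0743
[ 0.467988   -0.27547204  0.02276365]
```

Emit:
play_rows(
  increments=[
    {"translation": [-0.3,-0.75,0],"rotation": [0.4,0.2,0.5],"hand": 7.4},
    {"translation": [0,0,0],"rotation": [0,0,0],"hand": 7.4},
    {"translation": [0,0,0.7],"rotation": [0,0,0],"hand": 7.4},
    {"translation": [0,0,0.6],"rotation": [0,0,0],"hand": 7.4},
    {"translation": [0,0,0],"rotation": [0,0,0],"hand": 7.4},
  ],
)

```text
time_s: 10.25
ee_pos: [0.4631, -0.2804, 0.0133]
orientation: [2.214, 2.218, 0.001]
ft_force: [-0.8, 0.8, 0.0]
gripper_width: 0.0741
```

```bash
python3 -c "
from h import *
go(.4605,-.2787,.007,0);print(arm.get_obs()['ee_pos'])"
```

```text
shift [ 0.17 -0.26  0.62] turn [0.34 0.3  0.09] F [-0.8  0.8  0. ] w 0.0741
[ 0.46310508 -0.2803986   0.01326873]
```

Emit:
play_rows(
  increments=[
    {"translation": [0.15,-0.25,0.7],"rotation": [0.3,0.3,0],"hand": 7.4},
    {"translation": [0,0,0],"rotation": [0,0,0],"hand": 7.4},
    {"translation": [0,0,0],"rotation": [0,0,0],"hand": 5},
    {"translation": [0,0,0],"rotation": [0,0,0],"hand": 5},
    {"translation": [0,0,0],"rotation": [0,0,0],"hand": 5},
    {"translation": [0,0,0],"rotation": [0,0,0],"hand": 5},
  ],
)

```text
time_s: 10.85
ee_pos: [0.4603, -0.2789, 0.0056]
orientation: [-2.22, -2.223, -0.001]
ft_force: [0.2, -0.2, -1.4]
gripper_width: 0.0576
```

```bash
python3 -c "
from h import *
go(.592,-.137,.16,0);print(arm.get_obs()['ee_pos'])"
```

```text
shift [ 14.19  13.18 -15.43] turn [ 0.   -0.03  0.07] F [ 0.2 -0.2 -1.4] w 0.0576
[ 0.46033972 -0.27892789  0.0056094 ]
```

Emit:
play_rows(
  increments=[
    {"translation": [0,0,-1.5],"rotation": [0,0,0],"hand": 5},
    {"translation": [0,0,-3],"rotation": [0,0,0],"hand": 5},
    {"translation": [0,0,-3.5],"rotation": [0,0,0],"hand": 5},
    {"translation": [0,0,-3.5],"rotation": [0,0,0],"hand": 5},
    {"translation": [2.8,2.7,-1.5],"rotation": [0,0,0],"hand": 5},
    {"translation": [2.8,2.7,0],"rotation": [0,0,0],"hand": 5},
    {"translation": [2.8,2.7,0],"rotation": [0,0,0],"hand": 5},
    {"translation": [2.8,2.7,0],"rotation": [0,0,0],"hand": 5},
    {"translation": [2.8,2.4,0],"rotation": [0,0,0],"hand": 5},
    {"translation": [0,0,0],"rotation": [0,0,0],"hand": 5},
  ],
)

```text
time_s: 11.85
ee_pos: [0.5983, -0.1355, 0.1538]
orientation: [2.219, 2.211, 0.007]
ft_force: [-0.6, -0.6, -0.5]
gripper_width: 0.0578
```

```bash
python3 -c "
from h import *
go(.5925,-.1373,.07,0);print(arm.get_obs()['ee_pos'])"
```

```text
shift [-0.16 -0.66  8.37] turn [ 0.55  0.17 -0.2 ] F [-0.6 -0.6 -0.5] w 0.0578
[ 0.59827011 -0.13546305  0.15379628]
```

Emit:
play_rows(
  increments=[
    {"translation": [-0.15,-0.6,0],"rotation": [0.5,0.2,-0.2],"hand": 5},
    {"translation": [0,0,0],"rotation": [0,0,0],"hand": 5},
    {"translation": [0,0,1.5],"rotation": [0,0,0],"hand": 5},
    {"translation": [0,0,1.5],"rotation": [0,0,0],"hand": 5},
    {"translation": [0,0,1],"rotation": [0,0,0],"hand": 5},
    {"translation": [0,0,0],"rotation": [0,0,0],"hand": 5},
  ],
)

```text
time_s: 12.45
ee_pos: [0.5888, -0.1396, 0.1112]
orientation: [-2.223, -2.218, 0.001]
ft_force: [0.5, -1.1, -0.6]
gripper_width: 0.0571
```

```bash
python3 -c "
from h import *
go(.5925,-.1373,.072,0);print(arm.get_obs()['ee_pos'])"
```

```text
shift [0.23 0.38 3.92] turn [-0.09 -0.01 -0.14] F [ 0.5 -1.1 -0.6] w 0.0571
[ 0.58877615 -0.13961881  0.11120291]
```

Emit:
play_rows(
  increments=[
    {"translation": [0.2,0.35,0],"rotation": [0,0,0],"hand": 5},
    {"translation": [0,0,0],"rotation": [0,0,0],"hand": 5},
    {"translation": [0,0,1],"rotation": [0,0,0],"hand": 5},
    {"translation": [0,0,1],"rotation": [0,0,0],"hand": 5},
    {"translation": [0,0,1],"rotation": [0,0,0],"hand": 5},
    {"translation": [0,0,0],"rotation": [0,0,0],"hand": 5},
  ],
)

```text
time_s: 13.05
ee_pos: [0.5923, -0.1378, 0.0781]
orientation: [-2.223, -2.217, 0.002]
ft_force: [-0.1, 0.5, -1.2]
gripper_width: 0.0577
```

```bash
python3 -c "
from h import *
go(.5925,-.1373,.052,0);print(arm.get_obs()['ee_pos'])"
```

```text
shift [0.04 0.03 2.61] turn [-0.13 -0.04 -0.17] F [-0.1  0.5 -1.2] w 0.0577
[ 0.59228578 -0.1377554   0.0780696 ]
```

Emit:
play_rows(
  increments=[
    {"translation": [0.05,0,0.5],"rotation": [0,0,0],"hand": 5},
    {"translation": [0,0,0.5],"rotation": [0,0,0],"hand": 5},
    {"translation": [0,0,0.5],"rotation": [0,0,0],"hand": 5},
    {"translation": [0,0,0],"rotation": [0,0,0],"hand": 5},
  ],
)

```text
time_s: 13.45
ee_pos: [0.5923, -0.1371, 0.0616]
orientation: [-2.223, -2.217, 0.002]
ft_force: [0.5, -0.3, -1.1]
gripper_width: 0.0575
```

Emit:
play_rows(
  increments=[
    {"translation": [0,0,0.3],"rotation": [0,0,0],"hand": 5},
    {"translation": [0,0,0.3],"rotation": [0,0,0],"hand": 5},
    {"translation": [0,0,0],"rotation": [0,0,0],"hand": 5},
  ],
)

```text
time_s: 13.75
ee_pos: [0.5926, -0.1373, 0.0554]
orientation: [-2.224, -2.217, 0.002]
ft_force: [-0.7, 0.3, -0.6]
gripper_width: 0.0577
```

Emit:
play_rows(
  increments=[
    {"translation": [0,0,0.2],"rotation": [0,0,0],"hand": 5},
    {"translation": [0,0,0],"rotation": [0,0,0],"hand": 7.5},
    {"translation": [0,0,0],"rotation": [0,0,0],"hand": 7.5},
    {"translation": [0,0,0],"rotation": [0,0,0],"hand": 7.5},
    {"translation": [0,0,0],"rotation": [0,0,0],"hand": 7.5},
    {"translation": [0,0,-2],"rotation": [0,0,0],"hand": 7.5},
    {"translation": [0,0,-3],"rotation": [0,0,0],"hand": 7.5},
    {"translation": [0,0,-3],"rotation": [0,0,0],"hand": 7.5},
    {"translation": [0,-2,-3],"rotation": [0,0,0],"hand": 7.5},
    {"translation": [0,-3,0],"rotation": [0,0,0],"hand": 7.5},
  ],
)

```text
time_s: 14.75
ee_pos: [0.5443, -0.1378, 0.168]
orientation: [2.223, 2.219, -0.0]
ft_force: [0.6, -0.5, 0.1]
gripper_width: 0.0747
```

Emit:
play_rows(
  increments=[
    {"translation": [0,-3,0],"rotation": [0,0,0],"hand": 7.5},
    {"translation": [0,-3,0],"rotation": [0,0,0],"hand": 7.5},
    {"translation": [0,0,0],"rotation": [0,0,-8.5],"hand": 7.5},
    {"translation": [0,0,0],"rotation": [0,0,-8.5],"hand": 7.5},
    {"translation": [0,0,0],"rotation": [0,0,-8.5],"hand": 7.5},
    {"translation": [0,0,0],"rotation": [0,0,-8.5],"hand": 7.5},
    {"translation": [0,0,0],"rotation": [0,0,-8.5],"hand": 7.5},
    {"translation": [0,0,0],"rotation": [0,0,-8.5],"hand": 7.5},
    {"translation": [0,0,0],"rotation": [0,0,-8.5],"hand": 7.5},
    {"translation": [0,0,0],"rotation": [0,0,-8.5],"hand": 7.5},
  ],
)

```text
time_s: 15.75
ee_pos: [0.4802, -0.138, 0.1723]
orientation: [0.573, 3.081, -0.005]
ft_force: [-0.3, 0.9, 0.1]
gripper_width: 0.0751
```

```bash
python3 -c "
from h import *
go(.460,-.1603,.012,80);print(arm.get_obs()['ee_pos'])
a=arm.get_image('scene')[130:300,220:450]
cv2.imwrite('pics/s3.png',cv2.resize(a,(690,510),interpolation=2))"
```

```text
shift [ 1.21 -2.77 16.03] turn [ -0.16   0.45 -11.07] F [-0.3  0.9  0.1] w 0.0751
[ 0.48015505 -0.13798825  0.17233612]
```

View pics/s3.png

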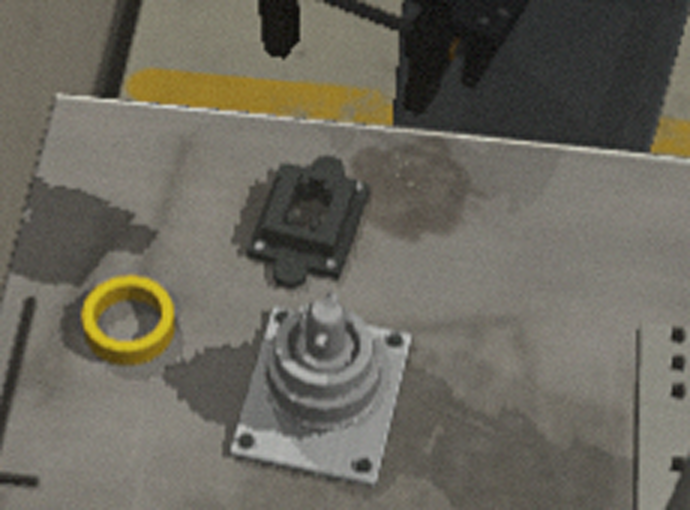

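Emit:
play_rows(
  increments=[
    {"translation": [1.2,-2.7,0],"rotation": [0,0.4,-7],"hand": 7.5},
    {"translation": [0,0,3],"rotation": [0,0,-4],"hand": 7.5},
    {"translation": [0,0,3],"rotation": [0,0,0],"hand": 7.5},
    {"translation": [0,0,3],"rotation": [0,0,0],"hand": 7.5},
    {"translation": [0,0,2.5],"rotation": [0,0,0],"hand": 7.5},
    {"translation": [0,0,0],"rotation": [0,0,0],"hand": 7.5},
    {"translation": [0,0,0],"rotation": [0,0,0],"hand": 7.5},
  ],
)

```text
time_s: 16.5
ee_pos: [0.4618, -0.1622, 0.0577]
orientation: [0.281, 3.121, -0.011]
ft_force: [-0.0, 0.0, -0.0]
gripper_width: 0.0749
```

```bash
python3 -c "
from h import *
go(.4605,-.1603,.012,80);print(arm.get_obs()['ee_pos'])
b=arm.get_image('top')[200:350,215:390]
cv2.imwrite('pics/t3.png',cv2.resize(b,(700,600),interpolation=2))"
```

```text
shift [0.2  0.19 4.57] turn [-0.35  0.49 -0.29] F [-0.  0. -0.] w 0.0749
[ 0.46178263 -0.16216804  0.05769002]
```

Emit:
play_rows(
  increments=[
    {"translation": [0.2,0.2,1],"rotation": [-0.3,0.5,-0.3],"hand": 7.5},
    {"translation": [0,0,1.2],"rotation": [0,0,0],"hand": 7.5},
    {"translation": [0,0,1],"rotation": [0,0,0],"hand": 7.5},
    {"translation": [0,0,0],"rotation": [0,0,0],"hand": 7.5},
    {"translation": [0,0,0],"rotation": [0,0,0],"hand": 7.5},
  ],
)

```text
time_s: 17.05
ee_pos: [0.4627, -0.1611, 0.0267]
orientation: [0.274, 3.125, -0.006]
ft_force: [0.4, -0.2, 0.4]
gripper_width: 0.0748
```

```bash
python3 -c "
from h import *
go(.4605,-.1603,.012,80);print(arm.get_obs()['ee_pos'])"
```

```text
shift [0.24 0.05 1.47] turn [-0.18  0.31 -0.01] F [ 0.4 -0.2  0.4] w 0.0748
[ 0.46267837 -0.16111681  0.02670428]
```

Emit:
play_rows(
  increments=[
    {"translation": [0.24,0.05,0.6],"rotation": [-0.2,0.3,0],"hand": 7.5},
    {"translation": [0,0,0.6],"rotation": [0,0,0],"hand": 7.5},
    {"translation": [0,0,0],"rotation": [0,0,0],"hand": 7.5},
    {"translation": [0,0,0],"rotation": [0,0,0],"hand": 7.5},
  ],
)

```text
time_s: 17.45
ee_pos: [0.4605, -0.1603, 0.0139]
orientation: [0.274, 3.129, 0.001]
ft_force: [-0.1, -0.6, 0.4]
gripper_width: 0.0751
```

```bash
python3 -c "
from h import *
go(.4605,-.1603,.012,80);print(arm.get_obs()['ee_pos'])"
```

```text
shift [-0.    0.    0.19] turn [ 0.03  0.   -0.02] F [-0.1 -0.6  0.4] w 0.0751
[ 0.46045334 -0.16032129  0.01393336]
```

Emit:
play_rows(
  increments=[
    {"translation": [0,0,0.2],"rotation": [0,0,0],"hand": 7.5},
    {"translation": [0,0,0],"rotation": [0,0,0],"hand": 7.5},
    {"translation": [0,0,0],"rotation": [0,0,0],"hand": 4},
    {"translation": [0,0,0],"rotation": [0,0,0],"hand": 4},
    {"translation": [0,0,0],"rotation": [0,0,0],"hand": 4},
    {"translation": [0,0,0],"rotation": [0,0,0],"hand": 4},
    {"translation": [0,0,0],"rotation": [0,0,0],"hand": 4},
    {"translation": [0,0,0],"rotation": [0,0,0],"hand": 4},
  ],
  grip_force=45,
)

```text
time_s: 18.25
ee_pos: [0.4609, -0.1606, 0.0123]
orientation: [0.274, 3.128, -0.0]
ft_force: [-0.3, 0.8, -0.4]
gripper_width: 0.0476
```

```bash
python3 -c "
from h import *
go(.5925,-.1372,.15,83.6);print(arm.get_obs()['ee_pos'])"
```

```text
shift [-12.57   4.59 -13.75] turn [ 0.    0.07 -3.62] F [-0.3  0.8 -0.4] w 0.0476
[ 0.46091816 -0.16058577  0.01231081]
```

Emit:
play_rows(
  increments=[
    {"translation": [0,0,-1.5],"rotation": [0,0,0],"hand": 4},
    {"translation": [0,0,-3.5],"rotation": [0,0,0],"hand": 4},
    {"translation": [0,0,-3.5],"rotation": [0,0,0],"hand": 4},
    {"translation": [0,0,-3.5],"rotation": [0,0,0],"hand": 4},
    {"translation": [0,0,-1.5],"rotation": [0,0,-3.6],"hand": 4},
    {"translation": [-3,1,0],"rotation": [0,0,0],"hand": 4},
    {"translation": [-3,1,0],"rotation": [0,0,0],"hand": 4},
    {"translation": [-3,1,0],"rotation": [0,0,0],"hand": 4},
    {"translation": [-3,0.8,0],"rotation": [0,0,0],"hand": 4},
    {"translation": [0,0,0],"rotation": [0,0,0],"hand": 4},
  ],
)

```text
time_s: 19.25
ee_pos: [0.5856, -0.1338, 0.1506]
orientation: [-0.175, -3.134, -0.004]
ft_force: [0.4, -0.7, -1.5]
gripper_width: 0.0474
```

```bash
python3 -c "
from h import *
go(.5925,-.1372,.12,83.6);print(arm.get_obs()['ee_pos'])"
```

```text
shift [-0.73 -0.27  3.06] turn [ 0.14 -0.19  0.01] F [ 0.4 -0.7 -1.5] w 0.0474
[ 0.58560316 -0.13382653  0.15058677]
```

Emit:
play_rows(
  increments=[
    {"translation": [-0.7,-0.27,1],"rotation": [0,0,0],"hand": 4},
    {"translation": [0,0,1],"rotation": [0,0,0],"hand": 4},
    {"translation": [0,0,1],"rotation": [0,0,0],"hand": 4},
    {"translation": [0,0,0],"rotation": [0,0,0],"hand": 4},
    {"translation": [0,0,0],"rotation": [0,0,0],"hand": 4},
  ],
)

```text
time_s: 19.75
ee_pos: [0.5886, -0.1362, 0.1166]
orientation: [-0.173, -3.127, -0.007]
ft_force: [0.2, 0.4, -0.6]
gripper_width: 0.0474
```

```bash
python3 -c "
from h import *
go(.5925,-.1372,.11,83.6);print(arm.get_obs()['ee_pos'])"
```

```text
shift [-0.41 -0.06  0.65] turn [ 0.23 -0.56  0.05] F [ 0.2  0.4 -0.6] w 0.0474
[ 0.58858514 -0.13615635  0.11657951]
```

Emit:
play_rows(
  increments=[
    {"translation": [-0.4,-0.1,0],"rotation": [0.2,-0.5,0],"hand": 4},
    {"translation": [0,0,0],"rotation": [0,0,0],"hand": 4},
    {"translation": [0,0,0],"rotation": [0,0,0],"hand": 4},
  ],
)

```text
time_s: 20.05
ee_pos: [0.5925, -0.138, 0.1175]
orientation: [0.175, 3.136, -0.0]
ft_force: [-1.0, -0.9, -0.9]
gripper_width: 0.0473
```

```bash
python3 -c "
from h import *
go(.5925,-.1372,.11,83.6);print(arm.get_obs()['ee_pos'])
a=arm.get_image('scene')[170:290,270:390]
cv2.imwrite('pics/s4.png',cv2.resize(a,(600,600),interpolation=2))"
```

```text
shift [0.01 0.08 0.75] turn [-0.01  0.03  0.02] F [-1.  -0.9 -0.9] w 0.0473
[ 0.59248145 -0.13801243  0.11748758]
```

View pics/s4.png

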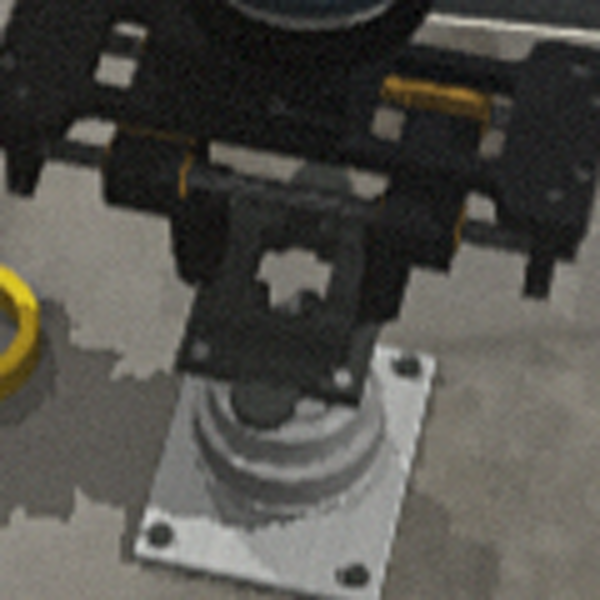

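```bash
python3 -c "
from h import *
f=lambda x,y:((x+.5)/5-.5+270,(y+.5)/5-.5+170)
z=.1175-.0123+.009
d=np.array([unproj(f(*q),z,'scene') for q in [(200,350),(343,378)]])
v=d[1]-d[0];print(d,np.linalg.norm(v),np.degrees(np.arctan2(v[1],v[0]))-90)
print(d.mean(0)-.0332*np.array([np.cos(.112),-np.sin(.112)]))
c=np.array([unproj(f(*q),.008,'scene') for q in [(135,557),(382,598),(437,352)]]);print((c[0]+c[2])/2)
print('bore',unproj(f(295,277),z+.0135,'scene'))
"
```

```text
[[ 0.62104131 -0.16494774]
 [ 0.62597195 -0.11687795]] 0.04832200269981948 -5.8564969761366115
[ 0.59051464 -0.13720222]
[ 0.59116288 -0.13570497]
bore [ 0.59712978 -0.1363534 ]
```

Emit:
play_rows(
  increments=[
    {"translation": [0,0.08,0.5],"rotation": [0,0,0],"hand": 4},
    {"translation": [0,0,0.5],"rotation": [0,0,0],"hand": 4},
    {"translation": [0,0,0.3],"rotation": [0,0,0],"hand": 4},
    {"translation": [0,0,0],"rotation": [0,0,0],"hand": 4},
  ],
)

```text
time_s: 20.5
ee_pos: [0.5929, -0.1373, 0.1039]
orientation: [0.174, 3.135, -0.001]
ft_force: [0.0, 0.0, -1.7]
gripper_width: 0.0476
```

```bash
python3 -c "
from h import *
go(.5925,-.1372,.095,83.6);print(arm.get_obs()['ee_pos'])"
```

```text
shift [0.04 0.   0.89] turn [-0.03  0.09  0.03] F [ 0.   0.  -1.7] w 0.0476
[ 0.5929271  -0.13727152  0.10389986]
```

Emit:
play_rows(
  increments=[
    {"translation": [0,0,0.3],"rotation": [0,0,0],"hand": 4},
    {"translation": [0,0,0.3],"rotation": [0,0,0],"hand": 4},
    {"translation": [0,0,0.2],"rotation": [0,0,0],"hand": 4},
    {"translation": [0,0,0],"rotation": [0,0,0],"hand": 4},
  ],
)

```text
time_s: 20.9
ee_pos: [0.5928, -0.1372, 0.0948]
orientation: [0.174, 3.136, -0.001]
ft_force: [-0.1, 1.2, -1.6]
gripper_width: 0.0473
```

Emit:
play_rows(
  increments=[
    {"translation": [0,0,0.3],"rotation": [0,0,0],"hand": 4},
    {"translation": [0,0,0.3],"rotation": [0,0,0],"hand": 4},
    {"translation": [0,0,0.3],"rotation": [0,0,0],"hand": 4},
    {"translation": [0,0,0],"rotation": [0,0,0],"hand": 4},
  ],
)

```text
time_s: 21.3
ee_pos: [0.5929, -0.1372, 0.0851]
orientation: [0.174, 3.136, -0.001]
ft_force: [0.0, 0.6, -1.4]
gripper_width: 0.0475
```

Emit:
play_rows(
  increments=[
    {"translation": [0,0,0.3],"rotation": [0,0,0],"hand": 4},
    {"translation": [0,0,0.3],"rotation": [0,0,0],"hand": 4},
    {"translation": [0,0,0.3],"rotation": [0,0,0],"hand": 4},
    {"translation": [0,0,0.2],"rotation": [0,0,0],"hand": 4},
    {"translation": [0,0,0],"rotation": [0,0,0],"hand": 4},
  ],
)

```text
time_s: 21.8
ee_pos: [0.5934, -0.1374, 0.0742]
orientation: [0.174, 3.135, -0.001]
ft_force: [-2.1, 0.9, 4.4]
gripper_width: 0.0473
```

Emit:
play_rows(
  increments=[
    {"translation": [0,0,0.3],"rotation": [0,0,0],"hand": 4},
    {"translation": [0,0,0.3],"rotation": [0,0,0],"hand": 4},
    {"translation": [0,0,0.25],"rotation": [0,0,0],"hand": 4},
    {"translation": [0,0,0.1],"rotation": [0,0,0],"hand": 4},
    {"translation": [0,0,0],"rotation": [0,0,0],"hand": 4},
  ],
  grip_force=58,
)

```text
time_s: 22.3
ee_pos: [0.5936, -0.1374, 0.067]
orientation: [0.174, 3.135, -0.002]
ft_force: [-4.3, 1.9, 7.9]
gripper_width: 0.0471
```

Emit:
play_rows(
  increments=[
    {"translation": [0.08,0,0.15],"rotation": [0,0,0],"hand": 4},
    {"translation": [0,0,0.15],"rotation": [0,0,0],"hand": 4},
    {"translation": [0,0,0],"rotation": [0,0,0],"hand": 4},
  ],
)

```text
time_s: 22.6
ee_pos: [0.5937, -0.1374, 0.0662]
orientation: [0.174, 3.133, -0.002]
ft_force: [-4.2, 1.3, 8.5]
gripper_width: 0.0475
```

Emit:
play_rows(
  increments=[
    {"translation": [0.1,0,0.4],"rotation": [0,0,0],"hand": 4},
    {"translation": [0.1,0,0.4],"rotation": [0,0,0],"hand": 4},
    {"translation": [0,0,0.3],"rotation": [0,0,0],"hand": 4},
  ],
)

```text
time_s: 22.9
ee_pos: [0.5942, -0.1375, 0.0641]
orientation: [0.172, 3.129, -0.004]
ft_force: [-14.5, 3.8, 23.6]
gripper_width: 0.0473
```

Emit:
play_rows(
  increments=[
    {"translation": [0.15,0,0.1],"rotation": [0,0,0],"hand": 4},
    {"translation": [0.1,0,0.15],"rotation": [0,0,6],"hand": 4},
    {"translation": [0.1,0,0.15],"rotation": [0,0,6],"hand": 4},
    {"translation": [0.1,0,0.15],"rotation": [0,0,6],"hand": 4},
  ],
)

```text
time_s: 23.3
ee_pos: [0.5938, -0.1386, 0.0653]
orientation: [0.67, 3.05, -0.007]
ft_force: [-3.7, -0.4, 9.2]
gripper_width: 0.0474
```

```bash
python3 -c "
from h import *
go(.5925,-.1372,.0645,13.6);o=arm.get_obs();print(o['ee_pos'],o['wrist_torque'])"
```

```text
shift [0.18 0.07 0.07] turn [ 0.49  1.02 51.61] F [-3.7 -0.4  9.2] w 0.0474
[ 0.59383586 -0.13861911  0.06526243] [0.06536043 0.79449603 0.1111486 ]
```

Emit:
play_rows(
  increments=[
    {"translation": [0.15,0.05,0.2],"rotation": [0,0.3,7],"hand": 4},
    {"translation": [0.1,0,0.2],"rotation": [0,0.2,7],"hand": 4},
    {"translation": [0.05,-0.05,0.2],"rotation": [0,0,7],"hand": 4},
    {"translation": [0.05,-0.05,0.2],"rotation": [0,0,7],"hand": 4},
  ],
)

```text
time_s: 23.7
ee_pos: [0.5934, -0.1396, 0.0642]
orientation: [1.412, 2.786, -0.002]
ft_force: [-8.2, 2.0, 17.5]
gripper_width: 0.0474
```

```bash
python3 -c "
from h import *
go(.5925,-.1372,.0645,13.6);o=arm.get_obs();print(o['ee_pos'],o['wrist_torque'])"
```

```text
shift [ 0.24  0.07 -0.03] turn [ 0.56  0.86 22.65] F [-8.2  2.  17.5] w 0.0474
[ 0.59336828 -0.13956085  0.06421146] [0.21827883 1.49832087 0.28174395]
```

Emit:
play_rows(
  increments=[
    {"translation": [0.15,0,0.15],"rotation": [0.2,0.4,7],"hand": 4},
    {"translation": [0.15,0,0.15],"rotation": [0.2,0.3,7],"hand": 4},
    {"translation": [0.1,0,0.15],"rotation": [0,0,7],"hand": 4},
    {"translation": [0.1,0,0.1],"rotation": [0,0,4],"hand": 4},
  ],
)

```text
time_s: 24.1
ee_pos: [0.5933, -0.139, 0.0643]
orientation: [2.006, 2.402, -0.005]
ft_force: [-3.4, -2.0, 8.8]
gripper_width: 0.0472
```

```bash
python3 -c "
from h import *
go(.5925,-.1372,.0645,13.6);o=arm.get_obs();print(o['ee_pos'],o['wrist_torque'])"
```

```text
shift [ 0.19 -0.04 -0.02] turn [ 0.28  0.66 -3.35] F [-3.4 -2.   8.8] w 0.0472
[ 0.5932716  -0.1390283   0.06434822] [-0.31884499  1.0133897   0.18485009]
```

Emit:
play_rows(
  increments=[
    {"translation": [0.1,0,-0.2],"rotation": [0,0.4,0],"hand": 4},
    {"translation": [0,0,-0.15],"rotation": [0,0,0],"hand": 4},
    {"translation": [0,0,-0.1],"rotation": [0,0,0],"hand": 4},
    {"translation": [0,0,0],"rotation": [0,0,0],"hand": 4},
  ],
)

```text
time_s: 24.5
ee_pos: [0.5933, -0.1391, 0.0705]
orientation: [2.011, 2.403, 0.0]
ft_force: [-1.1, 0.2, 2.8]
gripper_width: 0.0477
```

```bash
python3 -c "
from h import *
go(.5925,-.1372,.0703,13.6);o=arm.get_obs();print(o['ee_pos'],o['wrist_torque'])"
```

```text
shift [ 0.2  -0.05  0.02] turn [ 0.3   0.37 -3.46] F [-1.1  0.2  2.8] w 0.0477
[ 0.59330946 -0.13905676  0.07047406] [0.0235005  0.39575124 0.04651484]
```

Emit:
play_rows(
  increments=[
    {"translation": [0,0,0],"rotation": [0,0,0],"hand": 7},
    {"translation": [0,0,0],"rotation": [0,0,0],"hand": 7},
    {"translation": [0,0,0],"rotation": [0,0,0],"hand": 7},
    {"translation": [0,0,-1],"rotation": [0,0,0],"hand": 7},
    {"translation": [0,0,-3],"rotation": [0,0,0],"hand": 7},
    {"translation": [0,0,-3],"rotation": [0,0,0],"hand": 7},
    {"translation": [0,-3,-3],"rotation": [0,0,0],"hand": 7},
    {"translation": [0,-4,0],"rotation": [0,0,0],"hand": 7},
    {"translation": [0,-4,0],"rotation": [0,0,0],"hand": 7},
    {"translation": [0,-4,0],"rotation": [0,0,0],"hand": 7},
  ],
)

```text
time_s: 25.5
ee_pos: [0.4458, -0.1663, 0.176]
orientation: [2.001, 2.401, 0.002]
ft_force: [1.4, -0.4, -0.1]
gripper_width: 0.0698
```

```bash
python3 -c "
from h import *
print(arm.get_obs()['ee_pos'],arm.get_obs()['ft_force'])
a=arm.get_image('scene')[170:290,270:390];b=arm.get_image('top')[205:285,255:335]
cv2.imwrite('pics/f.png',np.hstack([cv2.resize(a,(400,400),interpolation=2),cv2.resize(b,(400,400),interpolation=2)]))"
```

```text
[ 0.44579959 -0.16633416  0.17595186] [ 1.41962594 -0.35734905 -0.08579793]
```

View pics/f.png

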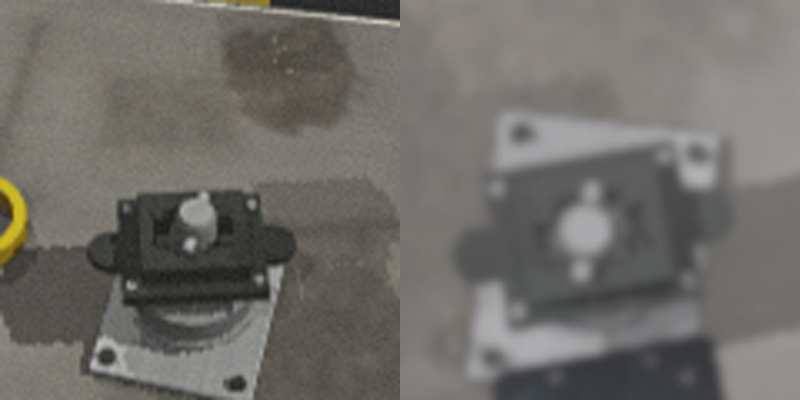

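```bash
python3 -c "
from h import *
from scipy.optimize import least_squares
ft=lambda x,y:((x+.5)/5-.5+255,(y+.5)/5-.5+205)
fs=lambda x,y:((x+.5)*.3-.5+270,(y+.5)*.3-.5+170)
P=[]
for t,s in [((98,188),(267,282)),((263,155),(131,286)),((288,280),(127,207)),((118,312),(252,205))]:
    r=least_squares(lambda X:np.r_[proj(X,'top')-ft(*t),proj(X,'scene')-fs(*s)],[.59,-.137,.06]);P.append(r.x);print(r.x.round(4),round(r.cost,2))
P=np.array(P);print(P.mean(0));v=P[0]-P[3]+P[1]-P[2];w=P[0]-P[1]+P[3]-P[2];print('long axis',np.degrees(np.arctan2(w[1],w[0])),np.linalg.norm(v)/2,np.linalg.norm(w)/2)
r=least_squares(lambda X:np.r_[proj(X,'top')-ft(184,232),proj(X,'scene')-fs(197,207)],[.59,-.137,.06]);print('tip',r.x)"
```

```text
[ 0.6113 -0.0989  0.0669] 2.47
[ 0.624  -0.1656  0.0694] 0.0
[ 0.5755 -0.1746  0.0697] 0.07
[ 0.5636 -0.1094  0.0667] 0.16
[ 0.59360603 -0.13713192  0.06817299]
long axis 100.5646321125293 0.04899147066710028 0.06717436488134776
tip [ 0.59058779 -0.13616728  0.09860468]
```

```bash
python3 -c "
from h import *
print(arm.close_job())"
```

```text
the job is handed in; nothing more can be done
None
```

I stacked the wide ring and then the narrow ring on the post. I put the collar on over the pin, pressed it to its lower stop (about 52 mm), turned it 73° clockwise and let go. The job was handed in at about 25.6 s with the tool well clear; `close_job()` gave no verdict.

**Rings:** the pictures taken after each placing showed the wide ring, then the narrow ring, lying flat on the stack.

**Collar (measured from both cameras after release):**

| Check | Measured | Wanted |
|---|---|---|
| Distance from the arbor's axis | about 2 mm | under 4 mm |
| Turn from the pin | about 73° | over 52° (0.9 rad) |
| Underside height | about 59 mm | 58 ± 2.5 mm |
| Tilt | about 0.04 rad | under 0.08 rad |

- **Height:** the post tip read 3.6 mm too high in the same measurement, so the true underside may be lower than 59 mm. The tool's height at release also fits 58 mm.
- **Tilt:** 0.04 rad is about as fine as I could measure, so I can't rule out a slight lean.
- **Sprung plate:** I did not measure its travel directly; it follows from the collar's height.
- **Force:** there was a brief sideways force of about 15 N while pressing the collar down, well under the limit. I eased it off before turning.
- **Other things on the bench:** I did not go near the bottle, tin or hex key. I did not measure their positions again at the end.

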